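Turn a serving board on its easel and scan the label on its back

ROBOT

A 6-joint arm with a two-finger parallel gripper is mounted at the origin on the work surface; the furniture and walls round the work are solid. World frame = base frame: x ahead of the robot, y to its left, z up, the work surface at z = 0. Lengths are in m, angles in rad, forces in N, time in s.
With the tool pointing down it reaches from about 0.275 to 0.85 m from the base axis. Payload 5.2 kg.
Tool frame: the origin (TCP) lies on the centre line of the jaws, within the pads' length; the fingertips stand ahead of it and the grasp point (between the pads) lies 2 mm behind it (env.tips_ahead is the z of the fingertips in the tool frame, in m); z points along the fingers, y is the line along which they close (so a half turn about z gives the same grasp; the last joint's range is limited). The gripper opens to 85 mm and grips with 20 to 120 N. Pads are 22 mm wide; open, the fingers measure 114 mm over their backs; the gripper's body (76 mm by 85 mm) begins 54 mm behind the grasp point. The pads swing forward as they close: fully open they stand 13 mm farther back than shut.
Start: joints at [-1.368, 0.259, 1.535, -0, 1.348, -0.203], TCP at [0.217, -0.505, 0.248] pointing down, gripper open.
Joint ranges: [-3.14, 3.14], [-0.91, 2.08], [0.19, 2.58], [-1.22, 4.36], [0.22, 2.71], [-3.12, 3.12]. Speed limits (rad/s): [2.57, 2.57, 3.14, 3.14, 3.14, 3.14].

INTERFACE

Orientations are given as a rotation vector (axis times angle).
In Python, from plant import telemetry, viewer, ticket, env gives the robot as it stands.
- The arm moves only by the shell command python3 -m crank 'ROWS'. ROWS is JSON, a list that holds one entry, the list of rows, each a list of 7 numbers: the shift along the tool's x, y, z in m, then the turn, a rotation vector about the tool's x, y, z in degrees, then the opening, from 0 (shut) to 1 (fully open). A call has 1 to 8 rows; each row shifts and turns the commanded pose from where the row before left it, along the tool's axes as they then stand; what a row does not reach is not made up. A row lasts 1/8 s, in which the tool goes at most 62.5 mm and 10.7 degrees, less where a joint would pass 70% of its speed; a pose out of reach is approached as far as the arm can. A call is refused whole if a number of a shift passes 0.0625 or a number of a turn 10.7, either way. A call with a gripper value outside its range is refused whole. The fingers move at their own pace and stop on an object; the grip force is fixed at half the most. Time passes only in rows, so rows that do not move let the fingers close. It gives the time, the measured TCP pose, the force, the opening and the grip force at its end, in the units of the state.
- telemetry.get_obs(): the state, without advancing time (a new reading comes with each control period).
- viewer.snapshot(name): name is "side" or "top" or "wrist"; returns a dict with "img" (480x640x3 uint8, red, green, blue), "fovy" (degrees; the focal length in pixels is half the picture's height over the tangent of half this angle, whatever the lens; pixels are square), "cx", "cy" (the principal point, pixels), "R" (3x3) and "t" (3): a world point X has camera coordinates R X + t. Camera axes: x right, y down, z forward; pixel columns grow to the right and rows downward; lengths in m; the calibration is good to about 2 mm. The wrist camera is an equidistant fisheye: a pixel r from the principal point sees the ray r / f radians off the axis. A picture is of the moment at which its call begins. There is no depth.
- ticket.finish_job(): hands the job in; it is judged then, once.
The state is a dict: "clock": time; "joints": joint angles; "joint_vel": joint speeds; "effort": joint torques, N m; "eef_pos": TCP position; "tool_rot": TCP orientation; "wrist_force": force on the tool from outside, world axes, zero at the start; "torque": the same for the moment, N m; "opening": opening from 0.0 (shut) to 1.0 (fully open); "finger_force": force on a finger pad.
Only numpy, scipy, OpenCV 4.12 (cv2) and the standard library are available. Lean on these libraries where they do the work, as an engineer would, in place of code of your own. Each camera call takes 0.05 s, during which the arm holds its last target. There are 200 camera calls.

TASK

The serving board leans on its display easel with the grooved face out and the barcode label hidden behind. Turn the board over and lean it back on the easel, on a long edge, centred and square against the rest, so that the label face looks out; then pick up the hand scanner from its dock and, without touching the board, hold it still for two seconds pointing straight at the middle of the label from about 8 cm away. Finally lay the scanner flat, right side up, back in its dock, and leave the other tableware standing where it is.

Things in the scene. Friction and masses are not known exactly. Their poses are not given: they have to be found in the camera images.
- board: Light wooden serving board, slab 160 (x) by 130 (y) by 14 mm (z), 0.2 kg; origin at its centre. +z face: groove line round the edge; -z face: white barcode label, 74 x 50 mm, in the middle. Starts leaning on the easel, y up the slope, +z outward to the easel's front; pinch it by its bare upper edge, across the 14 mm. Turned over, either long edge may be below.
- label (a point): Centre of the label, on the board's -z face, 7 mm from the board's centre; axes as the board's.
- easel: Fixed dark wooden easel, 130 mm wide (y). Origin on the table below the seat; front is -x, z up. Rest plane leans back (to +x) 20 degrees, starts at x = 0, z = 24 mm; back posts reach 71 mm up the slope, the board's upper 59 mm stands free. Seat square to the rest plane, 29 mm deep, with a 12 mm lip in front. A board fully home has its centre at x 15.5, y 0, z 87.7 mm, whichever face is out.
- scanner: White bar-shaped hand scanner, 136 mm long (x from -68 to +69 mm), 0.17 kg; origin at the centre of its flat underside, z up through its top (grey button), x towards the wider head with the black window. Body 40 mm wide (y), 32 mm high for x from -68 to +32 mm; head beyond it 58 mm wide, 36 mm high. Grip across the 40 mm near x = 0.
- nose (a point): Centre of the scanner's window, at (69, 0, 18) mm in the scanner's frame; axes as the scanner's, it looks along +x.
- dock: Fixed grey plastic scanner dock: pad 176 (x) by 90 (y) by 6 mm, with a 5 mm high rim at the ends and corners (inside 164 x 78 mm); the long sides are open in the middle for the fingers. Origin at the centre of its underside, z up. The scanner lies on the pad along x, either way round.
- bowl: Frosted glass bowl with a gold rim, 130 mm across, 64 mm high, origin at the centre of its underside. A bystander.
- mill: Turned wooden pepper mill, 56 mm across, 163 mm tall, origin at the centre of its underside. A bystander.
- fork: Fork with a gilt handle, 203 mm long (x), 23 mm wide, 12 mm high, origin under its middle. A bystander.
Not all that is in view belongs to the job. There is more than one size of the scanner; the job needs the middle-sized.

How it is judged:
On the way, in this order (a step that is already met when the one before it is completed fails the run):
1. the board is turned over: it leans home on the easel with its label face out, and is let go (angle between board's own z axis and vertical between 1.8 and 2.03 rad and angle between board's own x axis and vertical between 1.45 and 1.69 rad and angle between the x axis of board and the y axis of easel, either way round below 0.15 rad and x of board in the frame of easel between 0.0035 and 0.0275 m and y of board in the frame of easel between -0.03 and 0.03 m and z of board in the frame of easel between 0.0777 and 0.0977 m and contact force between board and easel above 0.3 N and contact force between the fingers and board below 0.1 N and linear speed of board below 0.02 m/s), for 0.2 s.
2. the scanner, held in the fingers, points still for 1.7 s: label centre 30 to 150 mm ahead of its window, within 25 mm of its axis, on the label side, axis within 0.52 rad of square to the board (x of label in the frame of nose between 0.03 and 0.15 m and y of label in the frame of nose between -0.025 and 0.025 m and z of label in the frame of nose between -0.025 and 0.025 m and angle between the x axis of scanner and the z axis of board, either way round below 0.52 rad and z of nose in the frame of label below -0.02 m and contact force between the fingers and scanner above 0.5 N and linear speed of scanner below 0.03 m/s and angular speed of scanner below 0.25 rad/s and angle between board's own z axis and vertical between 1.8 and 2.03 rad and angle between board's own x axis and vertical between 1.45 and 1.69 rad and angle between the x axis of board and the y axis of easel, either way round below 0.15 rad and x of board in the frame of easel between 0.0035 and 0.0275 m and y of board in the frame of easel between -0.03 and 0.03 m and z of board in the frame of easel between 0.0777 and 0.0977 m), for 1.7 s.
At the end, for the whole second after the job is handed in: The board leans at rest on the easel, label face out, long edge down, within 12 mm fore-aft, 30 mm sideways and 10 mm in height of home, square within 0.15 rad; the scanner rests flat, right side up, on the dock pad within 20 mm of its middle and 0.2 rad of its long axis, either way round (all of step 1 and horizontal distance between scanner and dock below 0.02 m and z of scanner in the frame of dock below 0.009 m and angle between scanner's own z axis and vertical below 0.08 rad and angle between the x axis of scanner and the x axis of dock, either way round below 0.2 rad and contact force between scanner and dock above 0.3 N and linear speed of scanner below 0.02 m/s); the robot touches nothing.
It fails at once if the scanner touches the board (contact force between scanner and board above 0.5 N).
It fails at once if a bystander (bowl, mill or fork) is shifted by more than 30 mm or tipped (distance of any of bowl, mill, fork from where it was at the start of the episode above 0.03 m or angle between any of bowl, mill's own z axis and vertical above 0.3 rad).
It also fails if it takes over 70 s, if anything falls off the work surface, if the arm or the gripper's body presses on something with over 40 N, if the wrist force passes 120 N, or if a joint passes its speed limit or range.

## Working session

There is one attempt and no reset: what is moved stays moved. The work goes in short steps, Python scripts to look and compute and a shell command to move; the robot and the scene stay as the last step left them, time stands still between calls to the robot, and variables do not carry over. Pictures are saved under pics/ and viewed, at most 10 in all, crops included, and the job is handed in when it is done.

```bash
ls; mkdir -p pics
python3 - <<'E'
from plant import telemetry, viewer, ticket, env
import cv2,pickle
o=telemetry.get_obs()
for k,v in o.items(): print(k,v)
print(env.tips_ahead)
S={}
for n in ("side","top","wrist"):
    s=viewer.snapshot(n); S[n]=s
    cv2.imwrite(f"pics/{n}0.png",s["img"][:,:,::-1]); print(n,s["fovy"],s["cx"],s["cy"],s["R"],s["t"])
pickle.dump(S,open("s0.pkl","wb"))
E
```

```text
pics
clock 0.0
joints [-1.36775599e+00  2.59351437e-01  1.53608783e+00  3.36954966e-05
  1.34798892e+00 -2.02774189e-01]
joint_vel [-9.18931576e-04  4.40086565e-04 -2.02837622e-03 -1.72197341e-05
 -3.52396274e-05 -2.93619360e-04]
effort [ 2.32308485e-04 -4.46035516e+01 -2.90576023e+01 -1.21957933e-04
  1.18696052e-02 -3.06844436e-05]
eef_pos [ 0.21706558 -0.50481768  0.24746821]
tool_rot [-3.07534691e+00 -6.32705440e-01 -5.11960703e-05]
wrist_force [-0.52338307  0.42519037 -0.34262345]
torque [-0.03693392  0.03031518 -0.00662334]
finger_force 0.0
opening 1.000116750492481
0.017
side 44.71846388523985 321.8632434534592 232.73027440267063 [[ 0.99034914 -0.13847021  0.00588097]
 [-0.07257073 -0.55424748 -0.82918226]
 [ 0.11807655  0.82075315 -0.5589474 ]] [-0.35946118  0.09276572  1.48279824]
top 46.1586670528606 317.9898838886266 224.1367567993428 [[ 0.0173269  -0.99984082  0.00425534]
 [-0.9856889  -0.0177951  -0.16763269]
 [ 0.16768173 -0.00128989 -0.98584034]] [-0.02986845  0.40146011  1.32472013]
wrist 65.70646984690485 321.067503562908 236.1659495046777 [[ 3.94836633e-01 -9.18750936e-01 -8.66598817e-04]
 [-8.75152662e-01 -3.76386895e-01  3.04040660e-01]
 [-2.79663817e-01 -1.19287984e-01 -9.52658662e-01]] [-0.54841034 -0.03885264  0.37897802]
```

View pics/side0.png

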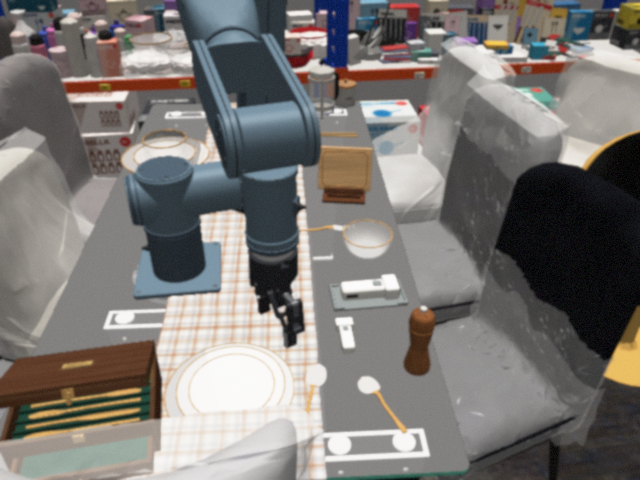

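View pics/top0.png

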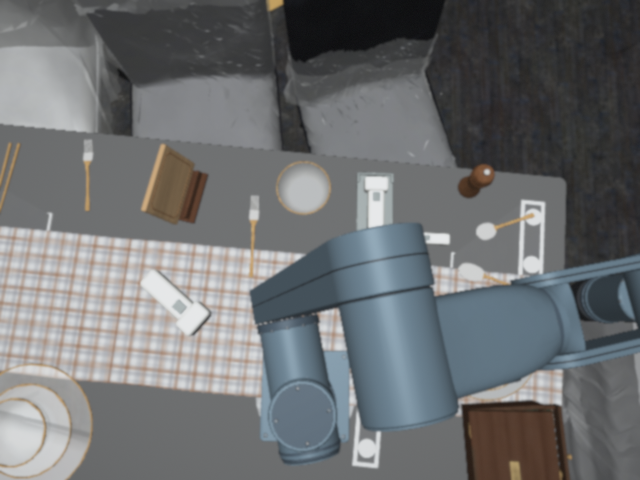

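The side view shows the easel with the board at about (344,170), the dock with a scanner at (370,290), the bowl at (368,238) and the mill at (420,340). In the top view, the board is at about (170,185) with the lip towards the right (world -y). The docked scanner is at (376,200) with its head up (+x). Of the other two scanners, the one at (178,300) is larger and the one at (435,238) is smaller, so the docked scanner is the middle-sized one.

```bash
cat > h.py <<'E'
import numpy as np, cv2
def K(s):
    f=240/np.tan(np.radians(s["fovy"])/2); return f
def ray(s,p):
    f=K(s); d=np.array([(p[0]-s["cx"])/f,(p[1]-s["cy"])/f,1.]); R=np.array(s["R"]); t=np.array(s["t"])
    return -R.T@t, R.T@d/np.linalg.norm(d)
def onz(s,p,z):
    c,d=ray(s,p); return c+d*(z-c[2])/d[2]
def tri(s1,p1,s2,p2):
    c1,d1=ray(s1,p1);c2,d2=ray(s2,p2)
    a=np.linalg.lstsq(np.c_[d1,-d2],c2-c1,rcond=None)[0]
    q1,q2=c1+a[0]*d1,c2+a[1]*d2
    return (q1+q2)/2,np.linalg.norm(q1-q2)
def proj(s,X):
    q=np.array(s["R"])@X+np.array(s["t"]); return K(s)*q[:2]/q[2]+[s["cx"],s["cy"]]
E
python3 - <<'E'
import pickle,cv2,numpy as np
S=pickle.load(open("s0.pkl","rb"))
def c(n,x,y,w,h,k): return cv2.resize(S[n]["img"][y:y+h,x:x+w,::-1],None,fx=k,fy=k,interpolation=cv2.INTER_CUBIC)
a=np.hstack([c("top",135,135,80,100,4.0)[:300] if 0 else cv2.resize(c("top",135,140,80,90,1),(400,300*450//450),interpolation=cv2.INTER_CUBIC)[:300],
 cv2.resize(S["top"]["img"][165:240,340:440,::-1],(400,300),interpolation=cv2.INTER_CUBIC)])
b=np.hstack([cv2.resize(S["side"]["img"][140:212,300:396,::-1],(400,300),interpolation=cv2.INTER_CUBIC),
 cv2.resize(S["side"]["img"][250:340,310:430,::-1],(400,300),interpolation=cv2.INTER_CUBIC)])
cv2.imwrite("pics/comp.png",np.vstack([a,b]))
E
```

```text
(no output)
```

View pics/comp.png

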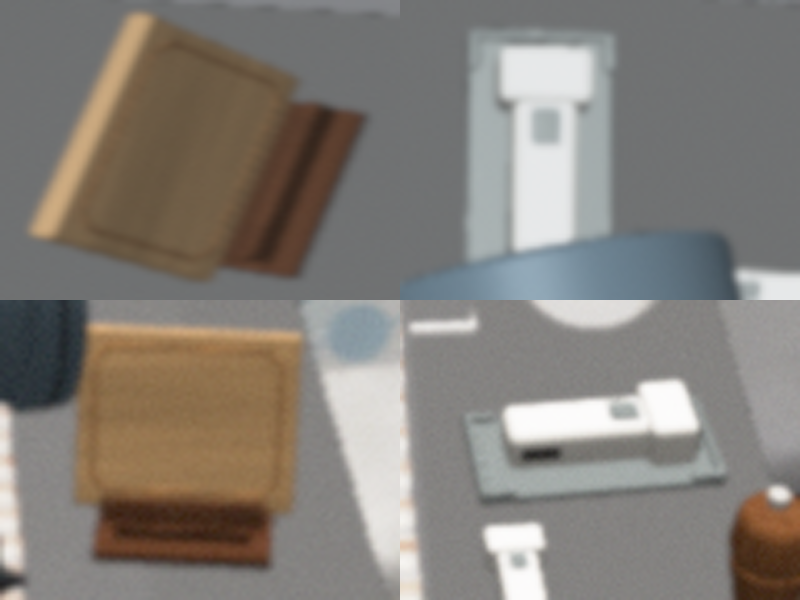

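The crops show the board's top edge in the top view running from about (167,146) to (146,211). The side-view board corners are at about (321,147), (372,151), (319,189) and (370,191). The dock's far edge is at (357.5,172)-(394,173) in the top view.

Run:
```python
import pickle
from h import *
S=pickle.load(open("s0.pkl","rb")); T,D=S["top"],S["side"]
P={}
# near = low world x ; board: front-top edge and front-bottom corners
for n,pt,ps in [("topfar",(167,146),(372.5,150.8)),("topnear",(146,211.4),(321.1,147.2)),("botfar",(195,164),(370.3,191.1)),("botnear",(178,224),(318.7,188.7))]:
    P[n],g=tri(T,pt,D,ps); print(n,P[n].round(4),round(g,4))
print("long",np.linalg.norm(P["topfar"]-P["topnear"]),np.linalg.norm(P["botfar"]-P["botnear"]),"short",np.linalg.norm(P["topfar"]-P["botfar"]),np.linalg.norm(P["topnear"]-P["botnear"]))
for n in("topfar","topnear"):
  pass
for a,b in [((167,146),(146,211.4)),((162.4,143.6),(141,209.6))]:
    A,B=onz(T,a,.152),onz(T,b,.152); e=A-B; print("top edge",A.round(4),B.round(4),np.linalg.norm(e),np.degrees(np.arctan2(e[1],e[0])))
# dock
for p in [(329.5,283.6),(335.5,310.6),(407.5,303.4)]: print("dock side",onz(D,p,.006).round(4))
for p in [(357.5,172),(393.75,173.2),(357.5,226)]: print("dock top",onz(T,p,.011).round(4))
# scanner head far end, top face z .006+.036
for p in [(364.8,176.5),(388,176.8)]: print("head",onz(T,p,.042).round(4))
for p in [(368.2,227),(383.3,227),(369,191.5),(384,191.5)]: print("body",onz(T,p,.038).round(4))
```

```text
topfar [0.5586 0.3234 0.1405] 0.0018
topnear [0.4076 0.3596 0.1439] 0.0051
botfar [0.5494 0.2834 0.026 ] 0.002
botnear [0.3973 0.3162 0.0272] 0.0
long 0.1553016954517663 0.1556477329454518 short 0.12160513592350236 0.12493500954092468
top edge [0.554  0.3202 0.152 ] [0.4035 0.3571 0.152 ] 0.15500588419206174 -13.78231035629857
top edge [0.5594 0.3309 0.152 ] [0.4073 0.3684 0.152 ] 0.15667911623842048 -13.857786907794868
dock side [ 0.3658 -0.1143  0.006 ]
dock side [ 0.3648 -0.2137  0.006 ]
dock side [ 0.5364 -0.2111  0.006 ]
dock top [ 0.5395 -0.119   0.011 ]
dock top [ 0.538  -0.2094  0.011 ]
dock top [ 0.4029 -0.1198  0.011 ]
head [ 0.5202 -0.1346  0.042 ]
head [ 0.5205 -0.1911  0.042 ]
body [ 0.3964 -0.1436  0.038 ]
body [ 0.3971 -0.1799  0.038 ]
body [ 0.4839 -0.1453  0.038 ]
body [ 0.4846 -0.1818  0.038 ]
```

```bash
cat >> h.py <<'E'
from scipy.spatial.transform import Rotation as Ro
Zw=np.array([0,0,1.])
E0=np.array([.475,.312,0]); yaw=np.radians(76.35)
def fr():
    ex=np.array([np.cos(yaw),np.sin(yaw),0]); ey=np.cross(Zw,ex)
    a=np.radians(20); up=np.sin(a)*ex+np.cos(a)*Zw; n=-np.cos(a)*ex+np.sin(a)*Zw
    return ex,ey,up,n
def board(): ex,ey,up,n=fr(); return E0+.0155*ex+.0877*Zw
def rot(y,z): return np.c_[np.cross(y,z),y,z]
def plan(p,Rm,o,first="shift"):
    R0=Ro.from_rotvec(o["tool_rot"]).as_matrix(); d=p-np.array(o["eef_pos"])
    w=np.degrees(Ro.from_matrix(R0.T@Rm).as_rotvec())
    print("shift mm in present tool",(1e3*R0.T@d).round(1),"in target tool",(1e3*Rm.T@d).round(1),"turn",w.round(1))
E
python3 - <<'E'
from h import *; from plant import telemetry
o=telemetry.get_obs(); ex,ey,up,n=fr(); C=board()
print(C,C+.148*up)
plan(C+.148*up,rot(-n,-up),o)
E
```

```text
[0.47865785 0.32706221 0.0877    ] [0.49060343 0.37625148 0.22677451]
shift mm in present tool [ 599.1 -701.7   22. ] in target tool [ -57.9  872.5 -295.3] turn [   8.3  -25.  -141.2]
```

```bash
A='[0.0374,-0.0438,0.0010,0,0,0,1]'; python3 -m crank '[[[0.0374,-0.0438,0.001,0,0,0,1],[0.0374,-0.0438,0.001,0,0,0,1],[0.0374,-0.0438,0.001,0,0,0,1],[0.0374,-0.0438,0.001,0,0,0,1],[0.0374,-0.0438,0.001,0,0,0,1],[0.0374,-0.0438,0.001,0,0,0,1],[0.0374,-0.0438,0.001,0,0,0,1],[0.0374,-0.0438,0.001,0,0,0,1]]]'
python3 -m crank '[[[0.0374,-0.0438,0.001,0,0,0,1],[0.0374,-0.0438,0.001,0,0,0,1],[0.0374,-0.0438,0.001,0,0,0,1],[0.0374,-0.0438,0.001,0,0,0,1],[0.0374,-0.0438,0.001,0,0,0,1],[0.0374,-0.0438,0.001,0,0,0,1],[0.0374,-0.0438,0.001,0,0,0,1],[0.0374,-0.0438,0.001,0,0,0,1]]]'
python3 -m crank '[[[0,0,0,0.6,-1.77,-10,1],[0,0,0,0.6,-1.77,-10,1],[0,0,0,0.6,-1.77,-10,1],[0,0,0,0.6,-1.77,-10,1],[0,0,0,0.6,-1.77,-10,1],[0,0,0,0.6,-1.77,-10,1],[0,0,0,0.6,-1.77,-10,1]]]'
python3 -m crank '[[[0,0,0,0.6,-1.77,-10,1],[0,0,0,0.6,-1.77,-10,1],[0,0,0,0.6,-1.77,-10,1],[0,0,0,0.6,-1.77,-10,1],[0,0,0,0.6,-1.77,-10,1],[0,0,0,0.6,-1.77,-10,1],[0,0,0,0.6,-1.77,-10,1],[0,0,0,0,0,0,1]]]'
cat > look.py <<'E'
import sys,pickle; from h import *; from plant import telemetry,viewer
S={n:viewer.snapshot(n) for n in sys.argv[2:]}
for n,s in S.items(): cv2.imwrite(f"pics/{n}{sys.argv[1]}.png",s["img"][:,:,::-1])
pickle.dump(S,open(f"s{sys.argv[1]}.pkl","wb"))
E
python3 look.py 1 side top wrist
python3 - <<'E'
from h import *; from plant import telemetry
o=telemetry.get_obs(); ex,ey,up,n=fr(); C=board()
print(o["joints"],o["clock"]); plan(C+.148*up,rot(-n,-up),o)
import pickle
S=pickle.load(open("s1.pkl","rb"))
a=[cv2.resize(S["wrist"]["img"],(400,300)),cv2.resize(S["top"]["img"][120:270,100:300],(400,300)),cv2.resize(S["side"]["img"][60:240,240:480],(400,300)),cv2.resize(S["top"]["img"][150:270,320:480],(400,300))]
cv2.imwrite("pics/c1.png",np.vstack([np.hstack(a[:2]),np.hstack(a[2:])])[:,:,::-1])
E
```

```text
clock: 1.15
eef_pos: [0.3539, -0.0635, 0.2404]
tool_rot: [3.077, 0.632, 0.001]
wrist_force: [2.4, -0.7, 0.2]
opening: 0.999
finger_force: 0.0
clock: 2.15
eef_pos: [0.4905, 0.3767, 0.2319]
tool_rot: [3.077, 0.634, -0.001]
wrist_force: [1.0, -0.1, 0.3]
opening: 1.001
finger_force: 0.0
clock: 3.02
eef_pos: [0.4903, 0.3746, 0.2318]
tool_rot: [-2.115, -2.262, 0.333]
wrist_force: [-0.5, -0.8, 1.0]
opening: 0.996
finger_force: 0.0
clock: 4.03
eef_pos: [0.4897, 0.3751, 0.2318]
tool_rot: [-0.397, -3.025, 0.536]
wrist_force: [-0.3, -0.6, 0.6]
opening: 1.0
finger_force: 0.0
[ 0.59607912  0.57452165  1.14183336 -0.22909754  1.68988242 -0.70786807] 4.175
shift mm in present tool [0.2 3.3 4.5] in target tool [0.1 3.3 4.5] turn [-0.  -0.3 -1.4]
```

View pics/c1.png

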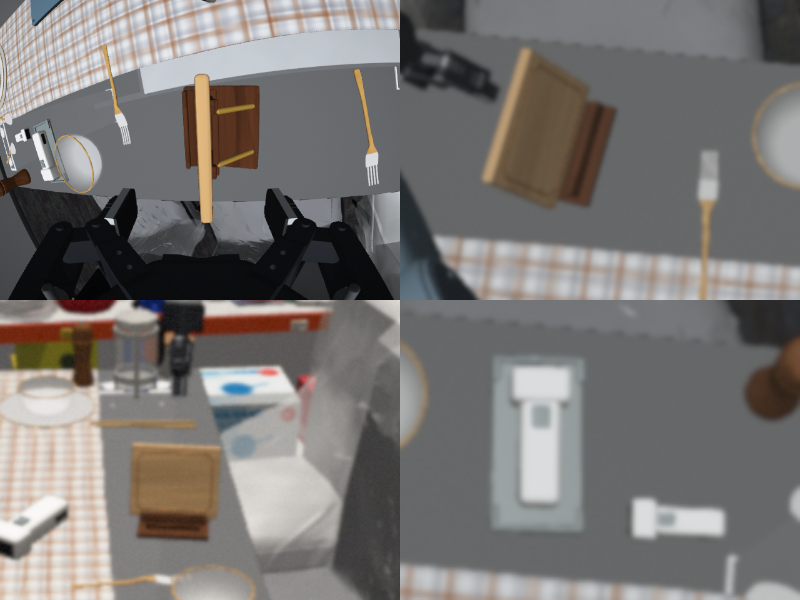

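The wrist view shows the board's top edge as a light strip between the open fingers, from about (325,120) to (333,353) in the full picture. The top view now shows the whole docked scanner, at about (376,177) to (376,231).

Run:
```python
import pickle
from h import *; from plant import telemetry
S=pickle.load(open("s1.pkl","rb")); W=S["wrist"]; T=S["top"]
def wray(s,p):
    f=K(s); v=np.array([p[0]-s["cx"],p[1]-s["cy"]]); r=np.hypot(*v); th=r/f
    d=np.r_[np.sin(th)*v/r,np.cos(th)]; R=np.array(s["R"]); t=np.array(s["t"]); return -R.T@t,R.T@d
def wz(s,p,z): c,d=wray(s,p); return c+d*(z-c[2])/d[2]
hsv=cv2.cvtColor(W["img"],cv2.COLOR_RGB2HSV)
m=cv2.inRange(hsv,(8,70,150),(28,200,255)); m[:,:280]=0; m[:,375:]=0
m=cv2.morphologyEx(m,cv2.MORPH_OPEN,np.ones((5,5)))
n,l,st,ce=cv2.connectedComponentsWithStats(m); i=1+st[1:,4].argmax(); print(st[i],ce[i])
ys=np.arange(st[i][1],st[i][1]+st[i][3])
def edges(y): xs=np.where(l[y]==i)[0]; return xs.min(),xs.max()+1
y0,y1=ys[0],ys[-1]+1
for y in (y0+6,(y0+y1)//2,y1-7): print(y,edges(y))
a=[(sum(edges(y0+6))/2,y0),(sum(edges(y1-7))/2,y1)]
A,B=[wz(W,p,.149) for p in a]; e=B-A
print("edge ends",A,B,np.linalg.norm(e),np.degrees(np.arctan2(e[1],e[0])),"mid",(A+B)/2)
ex,ey,up,nn=fr(); C=board(); print("predicted mid",C+.065*up)
mid=(A+B)/2; print("along ey,ex offset",(mid-C-.065*up)@ey,(mid-C-.065*up)@ex)
y=int((y0+y1)/2); q=[wz(W,(x,y),.149) for x in edges(y)]; print("thick",np.linalg.norm(q[0]-q[1]))
for p in [(357.2,172.8),(393.2,172.8),(393.2,242),(356,242)]: print("dock",onz(T,p,.009).round(4))
for p in [(365.2,176.8),(388,176.8)]: print("head",onz(T,p,.040).round(4))
for p in [(368,231.2),(383.2,231.2)]: print("tail",onz(T,p,.036).round(4))
```

```text
[ 312  119   28  238 4945] [326.21799798 233.60040445]
125 (np.int64(312), np.int64(334))
238 (np.int64(316), np.int64(338))
350 (np.int64(322), np.int64(340))
edge ends [0.40634758 0.36849993 0.149     ] [0.5590236  0.33353115 0.149     ] 0.15662944784894542 -12.900462527174366 mid [0.48268559 0.35101554 0.149     ]
predicted mid [0.48390422 0.3486656  0.14878002]
along ey,ex offset 0.001738771080058451 0.001995975628025974
thick 0.014053698219176186
dock [ 0.5379 -0.1184  0.009 ]
dock [ 0.5396 -0.2083  0.009 ]
dock [ 0.3652 -0.2075  0.009 ]
dock [ 0.3636 -0.1165  0.009 ]
head [ 0.52   -0.1358  0.04  ]
head [ 0.521  -0.1914  0.04  ]
tail [ 0.3865 -0.1433  0.036 ]
tail [ 0.3872 -0.1798  0.036 ]
```

```bash
sed -i 's/^E0=.*/E0=np.array([.4743,.3132,0]); yaw=np.radians(76.8)/' h.py; sed -i 's/ yaw=np.radians(76.35)//' h.py
python3 - <<'E'
from h import *; from plant import telemetry
o=telemetry.get_obs(); ex,ey,up,n=fr(); C=board()
plan(C+.148*up,rot(-n,-up),o); plan(C+.048*up,rot(-n,-up),o)
E
```

```text
shift mm in present tool [1.7 4.2 4.2] in target tool [1.6 4.3 4.2] turn [-0.  -0.5 -1.8]
shift mm in present tool [  0.8   4.3 104.2] in target tool [  1.6   4.3 104.2] turn [-0.  -0.5 -1.8]
```

```bash
python3 -m crank '[[[0.0016,0.0043,0.0042,0,-0.5,-1.8,1],[0,0,0.025,0,0,0,1],[0,0,0.025,0,0,0,1],[0,0,0.02,0,0,0,1],[0,0,0.015,0,0,0,1],[0,0,0.01,0,0,0,1],[0,0,0.005,0,0,0,1],[0,0,0,0,0,0,1]]]'
python3 -m crank '[[[0,0,0,0,0,0,0.6],[0,0,0,0,0,0,0.4],[0,0,0,0,0,0,0.3],[0,0,0,0,0,0,0.2],[0,0,0,0,0,0,0],[0,0,0,0,0,0,0],[0,0,0,0,0,0,0],[0,0,0,0,0,0,0]]]'
python3 - <<'E'
from h import *; from plant import telemetry
o=telemetry.get_obs(); ex,ey,up,n=fr(); C=board(); print(o["joints"])
plan(C+.048*up,rot(-n,-up),o)
E
```

```text
clock: 5.18
eef_pos: [0.4818, 0.3444, 0.133]
tool_rot: [-0.347, -3.035, 0.536]
wrist_force: [-0.0, 0.0, 0.1]
opening: 1.003
finger_force: 0.0
clock: 6.18
eef_pos: [0.4816, 0.3441, 0.1333]
tool_rot: [-0.347, -3.035, 0.537]
wrist_force: [-0.8, -2.3, 4.9]
opening: 0.151
finger_force: 59.5
[ 0.56955077  0.59735156  1.35252411 -0.24370692  1.45107036 -0.71267595]
shift mm in present tool [0.1 0.4 0.4] in target tool [0.1 0.4 0.4] turn [-0.1  0.   0.2]
```

```bash
python3 -m crank '[[[0,0,-0.005,0,0,0,0],[0,0,-0.01,0,0,0,0],[0,0,-0.02,0,0,0,0],[0,0,-0.025,0,0,0,0],[0,0,-0.025,0,0,0,0],[0,0,-0.02,0,0,0,0],[0,0,-0.01,0,0,0,0],[0,0,0,0,0,0,0]]]'
python3 -m crank '[[[0,0,0,0,0,4,0],[0,0,0,0,0,8,0],[0,0,0,0,0,9,0],[0,0,0,0,0,9,0],[0,0,0,0,0,9,0],[0,0,0,0,0,9,0],[0,0,0,0,0,9,0],[0,0,0,0,0,9,0]]]'
python3 -m crank '[[[0,0,0,0,0,9,0],[0,0,0,0,0,9,0],[0,0,0,0,0,9,0],[0,0,0,0,0,9,0],[0,0,0,0,0,9,0],[0,0,0,0,0,9,0],[0,0,0,0,0,9,0],[0,0,0,0,0,9,0]]]'
python3 -m crank '[[[0,0,0,0,0,9,0],[0,0,0,0,0,9,0],[0,0,0,0,0,9,0],[0,0,0,0,0,9,0],[0,0,0,0,0,6,0],[0,0,0,0,0,0,0],[0,0,0,0,0,0,0]]]'
python3 look.py 2 side top wrist
python3 - <<'E'
from h import *; from plant import telemetry
o=telemetry.get_obs(); ex,ey,up,n=fr(); C=board(); print(o["joints"])
plan(C+.163*up,rot(n,-up),o)
import pickle
S=pickle.load(open("s2.pkl","rb"))
a=[cv2.resize(S["wrist"]["img"],(400,300)),cv2.resize(S["top"]["img"][100:250,80:280],(400,300)),cv2.resize(S["side"]["img"][60:240,240:480],(400,300)),cv2.resize(S["side"]["img"][90:210,270:430],(400,300))]
cv2.imwrite("pics/c2.png",np.vstack([np.hstack(a[:2]),np.hstack(a[2:])])[:,:,::-1])
E
```

```text
clock: 7.18
eef_pos: [0.4909, 0.3835, 0.2415]
tool_rot: [-0.347, -3.037, 0.534]
wrist_force: [0.2, -0.4, -1.4]
opening: 0.159
finger_force: 58.9
clock: 8.18
eef_pos: [0.4902, 0.3824, 0.2397]
tool_rot: [1.883, 2.271, -0.469]
wrist_force: [0.1, 0.5, -1.0]
opening: 0.157
finger_force: 58.9
clock: 9.18
eef_pos: [0.4902, 0.3824, 0.2397]
tool_rot: [2.734, 0.699, -0.232]
wrist_force: [-0.4, -0.1, -1.4]
opening: 0.149
finger_force: 58.8
clock: 10.05
eef_pos: [0.4904, 0.3826, 0.2404]
tool_rot: [2.775, -0.314, -0.058]
wrist_force: [-0.2, -0.4, -2.0]
opening: 0.156
finger_force: 58.8
[ 0.60861821  0.5775943   1.11573856 -0.2335531   1.70918466  2.40411864]
shift mm in present tool [ 0.   0.1 -0. ] in target tool [ 0.1  0.1 -0. ] turn [ 0.  -0.   0.2]
```

View pics/c2.png

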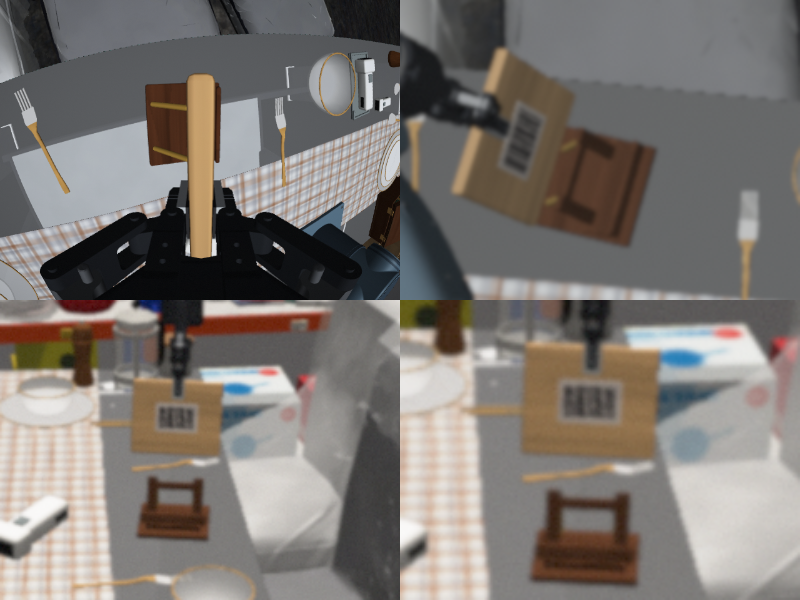

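The picture shows the label facing out and the board level, with the jaws at its middle (side crop: board 522-660, jaws at 593). Next I lower it back along the slope, 2 mm in front of the rest.

```bash
python3 -m crank '[[[0,0.002,0.01,0,0,0,0],[0,0,0.02,0,0,0,0],[0,0,0.025,0,0,0,0],[0,0,0.02,0,0,0,0],[0,0,0.015,0,0,0,0],[0,0,0.01,0,0,0,0],[0,0,0.006,0,0,0,0],[0,0,0,0,0,0,0]]]'
python3 -m crank '[[[0,0,0.003,0,0,0,0],[0,0,0.003,0,0,0,0],[0,0,0,0,0,0,0]]]'
python3 - <<'E'
from h import *; from plant import telemetry
o=telemetry.get_obs(); ex,ey,up,n=fr(); C=board(); print(o["wrist_force"],o["torque"])
plan(C+.048*up,rot(n,-up),o)
E
```

```text
clock: 11.2
eef_pos: [0.4819, 0.3455, 0.142]
tool_rot: [2.776, -0.317, -0.057]
wrist_force: [0.5, -0.6, -1.5]
opening: 0.156
finger_force: 58.9
clock: 11.58
eef_pos: [0.4814, 0.3435, 0.1363]
tool_rot: [2.776, -0.317, -0.057]
wrist_force: [0.6, 0.3, -1.9]
opening: 0.152
finger_force: 58.9
[ 0.57773564  0.26706359 -1.9342486 ] [ 0.27709925 -0.0813839   0.01883044]
shift mm in present tool [ 0.1 -2.   3. ] in target tool [ 0. -2.  3.] turn [ 0.  -0.   0.2]
```

```bash
python3 -m crank '[[[0,0,0.001,0,0,0,0],[0,0,0.001,0,0,0,0],[0,0,0,0,0,0,0]]]'
python3 -m crank '[[[0,0,0.0005,0,0,0,0],[0,0,0,0,0,0,0]]]'
```

```text
clock: 11.95
eef_pos: [0.4813, 0.3428, 0.1345]
tool_rot: [2.776, -0.317, -0.057]
wrist_force: [-0.3, 0.1, -1.9]
opening: 0.156
finger_force: 58.9
clock: 12.2
eef_pos: [0.4813, 0.3427, 0.1341]
tool_rot: [2.776, -0.317, -0.057]
wrist_force: [-0.7, -0.0, -2.3]
opening: 0.151
finger_force: 58.9
```

```bash
python3 -m crank '[[[0,0,0.0007,0,0,0,0],[0,0,0,0,0,0,0]]]'
python3 -m crank '[[[0,0,0.0007,0,0,0,0],[0,0,0,0,0,0,0]]]'
python3 -m crank '[[[0,-0.001,0,0,0,0,0],[0,0,0,0,0,0,0]]]'
```

```text
clock: 12.45
eef_pos: [0.4812, 0.3427, 0.1339]
tool_rot: [2.776, -0.317, -0.056]
wrist_force: [-1.0, 0.9, 2.2]
opening: 0.154
finger_force: 59.5
clock: 12.7
eef_pos: [0.4811, 0.3427, 0.1338]
tool_rot: [2.777, -0.317, -0.056]
wrist_force: [-2.3, 2.8, 6.1]
opening: 0.156
finger_force: 60.2
clock: 12.95
eef_pos: [0.4813, 0.3432, 0.1337]
tool_rot: [2.776, -0.317, -0.056]
wrist_force: [-2.9, 1.4, 6.3]
opening: 0.156
finger_force: 60.1
```

Contact with the seat shows in the wrist force, so I release and retreat.

```bash
python3 -m crank '[[[0,0,0,0,0,0,0.25],[0,0,0,0,0,0,0.35],[0,0,0,0,0,0,0.5],[0,0,0,0,0,0,0.7],[0,0,0,0,0,0,0.7]]]'
python3 -m crank '[[[0,0,-0.01,0,0,0,0.7],[0,0,-0.02,0,0,0,0.7],[0,0,-0.03,0,0,0,0.8],[0,0,-0.04,0,0,0,1],[0,0,-0.03,0,0,0,1],[0,0,0,0,0,0,1]]]'
python3 look.py 3 side top wrist
python3 - <<'E'
from h import *; import pickle
S=pickle.load(open("s3.pkl","rb"))
a=[cv2.resize(S["wrist"]["img"],(400,300)),cv2.resize(S["top"]["img"][130:235,125:265],(400,300),interpolation=2),cv2.resize(S["side"]["img"][60:240,240:480],(400,300)),cv2.resize(S["side"]["img"][140:215,300:400],(400,300),interpolation=2)]
cv2.imwrite("pics/c3.png",np.vstack([np.hstack(a[:2]),np.hstack(a[2:])])[:,:,::-1])
E
```

```text
clock: 13.58
eef_pos: [0.4814, 0.3431, 0.1323]
tool_rot: [2.775, -0.317, -0.057]
wrist_force: [-0.3, 0.3, 0.5]
opening: 0.703
finger_force: 0.0
clock: 14.32
eef_pos: [0.4925, 0.3879, 0.2579]
tool_rot: [2.78, -0.318, -0.05]
wrist_force: [-0.2, -0.3, 0.1]
opening: 0.997
finger_force: 0.0
```

View pics/c3.png

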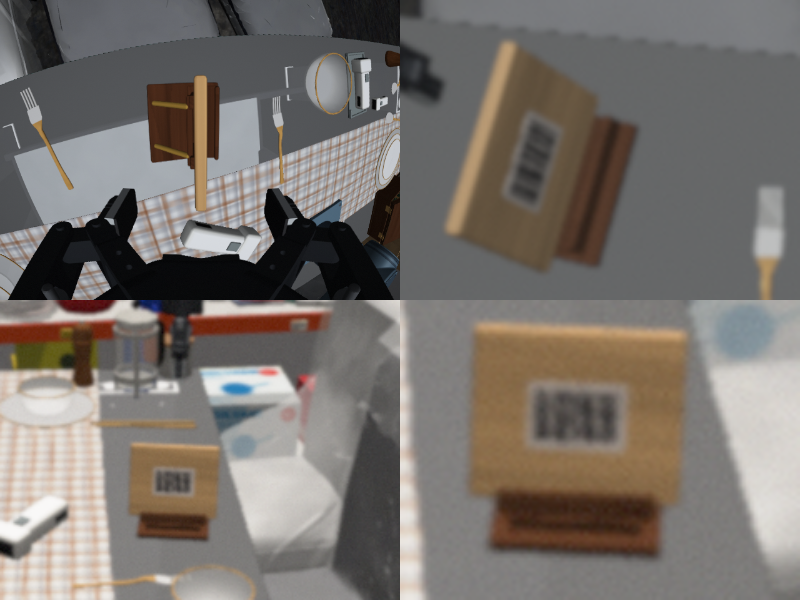

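The board sits home with the label out: label at about (170,186) in the top view and (344.5,169) in the side view, seat and lip parallel to its lower edge.

Run:
```python
from h import *; from plant import telemetry; import pickle
S=pickle.load(open("s3.pkl","rb"))
ex,ey,up,n=fr(); C=board(); L=C+.007*n
print(L,tri(S["top"],(169.8,186),S["side"],(344.5,169.25)))
o=telemetry.get_obs(); print(o["joints"])
a=np.radians(-.7); y=np.array([np.sin(a),-np.cos(a),0]); R=rot(y,-Zw)
plan(np.array([.453,-.1625,.13]),R,o)
```

```text
[0.47633738 0.32188642 0.09009414] (array([0.47766595, 0.32687747, 0.08279805]), np.float64(0.0009989762250901153))
[ 0.61226534  0.57760228  1.08519355 -0.23383048  1.74114599  2.40116   ]
shift mm in present tool [ 87.  467.5 302.7] in target tool [-31.3 549.1 123.7] turn [ 20.    2.3 -12.2]
```

```bash
python3 -m crank '[[[0,0,0,6.67,0.77,-4.07,1],[0,0,0,6.67,0.77,-4.07,1],[0,0,0,6.66,0.76,-4.06,1],[-0.0031,0.04,0.003,0,0,0,1],[-0.0031,0.055,0.0124,0,0,0,1],[-0.0031,0.055,0.0124,0,0,0,1],[-0.0031,0.055,0.0124,0,0,0,1],[-0.0031,0.055,0.0124,0,0,0,1]]]'
python3 -m crank '[[[-0.0031,0.055,0.0124,0,0,0,1],[-0.0031,0.055,0.0124,0,0,0,1],[-0.0031,0.055,0.0124,0,0,0,1],[-0.0031,0.055,0.0124,0,0,0,1],[-0.0031,0.045,0.0124,0,0,0,1],[0,0.02,0,0,0,0,1],[0,0,0,0,0,0,1]]]'
python3 look.py 4 wrist
python3 - <<'E'
from h import *; from plant import telemetry; import pickle
o=telemetry.get_obs(); print(o["joints"])
a=np.radians(-.7); y=np.array([np.sin(a),-np.cos(a),0]); R=rot(y,-Zw)
plan(np.array([.453,-.1625,.025]),R,o)
E
```

```text
clock: 15.48
eef_pos: [0.4714, 0.1248, 0.2002]
tool_rot: [-3.141, 0.019, 0.0]
wrist_force: [0.6, -0.4, -0.4]
opening: 1.001
finger_force: 0.0
clock: 16.35
eef_pos: [0.4537, -0.1586, 0.1392]
tool_rot: [-3.14, 0.023, -0.002]
wrist_force: [0.1, 0.6, 0.9]
opening: 1.002
finger_force: 0.0
[-0.56847406  0.24112948  1.85023851  0.0025066   1.04990606  1.01446189]
shift mm in present tool [ -0.9   5.1 114.4] in target tool [ -0.8   5.  114.4] turn [-0.1 -0.1 -0.1]
```

View pics/wrist4.png

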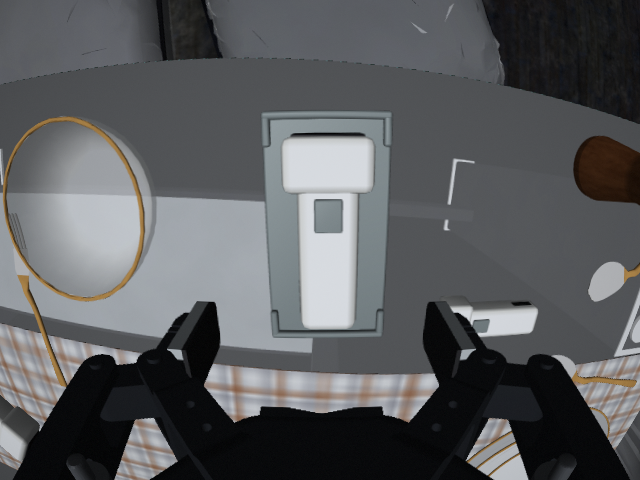

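The wrist view shows the docked scanner squarely between the open fingers: body 302-355 px wide at the tail (row 325), head 284-374 (row 138), dock corners (263,112), (391,112), (273,337), (383,337).

Run:
```python
from h import *; import pickle
W=pickle.load(open("s4.pkl","rb"))["wrist"]
def wz(s,p,z):
    f=K(s); v=np.array([p[0]-s["cx"],p[1]-s["cy"]]); r=np.hypot(*v); th=r/f
    d=np.r_[np.sin(th)*v/r,np.cos(th)]; R=np.array(s["R"]); c=-R.T@np.array(s["t"]); d=R.T@d; return c+d*(z-c[2])/d[2]
for nm,p,z in [("tailL",(299,318),.036),("tailR",(357,318),.036),("tail end",(328,329),.034),("headL",(282,165),.04),("headR",(375,165),.04),("headend",(329,135),.04),("bodyL",(298,215),.036),("bodyR",(358,215),.036),
 ("d",(263,112),.011),("d",(391,112),.011),("d",(273,337),.011),("d",(383,337),.011)]: print(nm,wz(W,p,z).round(4))
```

```text
tailL [ 0.3985 -0.1412  0.036 ]
tailR [ 0.3978 -0.1822  0.036 ]
tail end [ 0.3878 -0.1616  0.034 ]
headL [ 0.5057 -0.1347  0.04  ]
headR [ 0.505  -0.1911  0.04  ]
headend [ 0.5233 -0.1633  0.04  ]
bodyL [ 0.4731 -0.1432  0.036 ]
bodyR [ 0.4726 -0.1813  0.036 ]
d [ 0.5392 -0.1197  0.011 ]
d [ 0.5383 -0.2061  0.011 ]
d [ 0.3659 -0.1174  0.011 ]
d [ 0.3643 -0.2065  0.011 ]
```

```bash
python3 -m crank '[[[0.001,0.0046,0.02,0,0,0,1],[0,0,0.03,0,0,0,1],[0,0,0.025,0,0,0,1],[0,0,0.02,0,0,0,1],[0,0,0.012,0,0,0,1],[0,0,0.007,0,0,0,1],[0,0,0,0,0,0,1]]]'
python3 -m crank '[[[0,0,0,0,0,0,0.8],[0,0,0,0,0,0,0.6],[0,0,0,0,0,0,0.45],[0,0,0,0,0,0,0.3],[0,0,0,0,0,0,0],[0,0,0,0,0,0,0],[0,0,0,0,0,0,0]]]'
```

```text
clock: 17.27
eef_pos: [0.4554, -0.1621, 0.0256]
tool_rot: [-3.141, 0.018, -0.003]
wrist_force: [0.1, -0.1, 0.9]
opening: 1.003
finger_force: 0.0
clock: 18.15
eef_pos: [0.4556, -0.1629, 0.0262]
tool_rot: [3.142, -0.019, 0.005]
wrist_force: [-2.1, -0.0, 5.7]
opening: 0.46
finger_force: 60.6
```

```bash
python3 -m crank '[[[0,0,-0.005,0,0,0,0],[0,0,-0.015,0,0,0,0],[0,0,-0.03,0,0,0,0],[0,0,-0.04,0,0,0,0],[0,0,-0.04,0,0,0,0],[0,0,-0.03,0,0,0,0],[0,0,-0.01,0,0,0,0],[0,0,0,0,0,0,0]]]'
cat > pt.py <<'E'
from h import *; from plant import telemetry
o=telemetry.get_obs(); ex,ey,up,n=fr(); C=board(); L=C+.007*n
R=rot(np.cross(up,n),-up); p=L+.08*n+.0685*n+.002*up
print(o["joints"].round(2),o["eef_pos"],o["clock"],o["finger_force"],p); plan(p,R,o)
R0=Ro.from_rotvec(o["tool_rot"]).as_matrix(); nose=o["eef_pos"]+R0@[.0685,0,.002]
print("label in nose",R0[:,0]@(L-nose),R0[:,1]@(L-nose),R0[:,2]@(L-nose))
E
python3 pt.py
```

```text
clock: 19.15
eef_pos: [0.4549, -0.1627, 0.1959]
tool_rot: [-3.141, 0.019, -0.005]
wrist_force: [-0.4, -0.8, -1.5]
opening: 0.457
finger_force: 60.5
[-0.58  0.18  1.77  0.    1.19  1.01] [ 0.45494095 -0.16268813  0.1959068 ] 19.15 60.53150653839111 [0.44462851 0.18669495 0.14276352]
shift mm in present tool [ -14.7 -349.2   53.1] in target tool [335.6 -89.8 -65.6] turn [-13.4 -17.  -76.7]
label in nose -0.053281366001673894 -0.4847904156927509 0.10389269756682772
```

```bash
python3 -m crank '[[[-0.0018,-0.025,0,0,0,0,0],[-0.0018,-0.045,0,0,0,0,0],[-0.0018,-0.05,0,0,0,0,0],[-0.0018,-0.055,0,0,0,0,0],[-0.0018,-0.055,0,0,0,0,0],[-0.0018,-0.05,0,0,0,0,0],[-0.0018,-0.045,0,0,0,0,0],[-0.0018,-0.024,0,0,0,0,0]]]'
python3 -m crank '[[[0,0,0,-0.6,-0.8,-3.7,0],[0,0,0,-1.34,-1.7,-7.7,0],[0,0,0,-1.34,-1.7,-7.7,0],[0,0,0,-1.34,-1.7,-7.7,0],[0,0,0,-1.34,-1.7,-7.7,0],[0,0,0,-1.34,-1.7,-7.7,0],[0,0,0,-1.34,-1.7,-7.7,0],[0,0,0,-1.34,-1.7,-7.7,0]]]'
python3 -m crank '[[[0,0,0,-1.34,-1.7,-7.7,0],[0,0,0,-1.34,-1.7,-7.7,0],[0,0,0,-0.8,-0.9,-3.7,0],[0,0,0,0,0,0,0]]]'
python3 pt.py
```

```text
clock: 20.15
eef_pos: [0.4433, 0.1885, 0.1939]
tool_rot: [-3.141, 0.016, 0.002]
wrist_force: [0.6, 0.0, -1.6]
opening: 0.453
finger_force: 60.8
clock: 21.15
eef_pos: [0.4439, 0.1862, 0.1938]
tool_rot: [2.593, 1.424, -0.321]
wrist_force: [0.2, 0.5, -2.1]
opening: 0.456
finger_force: 60.8
clock: 21.65
eef_pos: [0.4438, 0.1865, 0.194]
tool_rot: [2.27, 1.802, -0.402]
wrist_force: [-0.8, 0.5, -0.7]
opening: 0.46
finger_force: 60.8
[ 0.37  0.33  1.62 -0.29  1.4   0.68] [0.44375644 0.1865355  0.19398193] 21.65 60.79141974449158 [0.44462851 0.18669495 0.14276352]
shift mm in present tool [17.9  0.9 48. ] in target tool [17.9  0.8 48. ] turn [-0.1  0.   0.1]
label in nose 0.09788204819120805 0.0011422555746688104 0.04789760750639481
```

```bash
python3 -m crank '[[[0.003,0.0002,0.008,0,0,0,0],[0.0055,0.0002,0.015,0,0,0,0],[0.0055,0.0002,0.015,0,0,0,0],[0.0039,0.0002,0.010,0,0,0,0],[0,0,0,0,0,0,0],[0,0,0,0,0,0,0]]]'
python3 pt.py; python3 look.py 5 side top wrist
python3 - <<'E'
from h import *; import pickle
S=pickle.load(open("s5.pkl","rb"))
a=[cv2.resize(S["wrist"]["img"],(400,300)),cv2.resize(S["top"]["img"][130:265,125:305],(400,300),interpolation=2),cv2.resize(S["side"]["img"][60:240,240:480],(400,300)),cv2.resize(S["side"]["img"][140:215,300:400],(400,300),interpolation=2)]
cv2.imwrite("pics/c5.png",np.vstack([np.hstack(a[:2]),np.hstack(a[2:])])[:,:,::-1])
E
```

```text
clock: 22.4
eef_pos: [0.446, 0.1868, 0.1448]
tool_rot: [2.27, 1.801, -0.397]
wrist_force: [0.7, -1.1, -0.3]
opening: 0.457
finger_force: 60.8
[ 0.37  0.39  1.68 -0.3   1.29  0.71] [0.44601747 0.18679873 0.14478676] 22.4 60.800145864486694 [0.44462851 0.18669495 0.14276352]
shift mm in present tool [ 0.3 -1.3  2. ] in target tool [ 0.3 -1.3  2. ] turn [ 0.1 -0.1  0. ]
label in nose 0.08029487452358752 -0.0012817142681288383 0.0022077479471427114
```

View pics/c5.png

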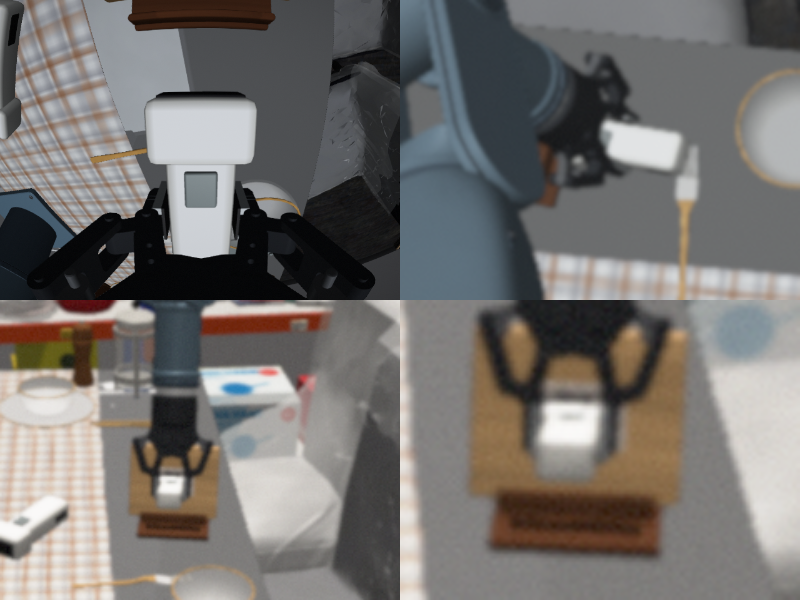

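The scanner is square in the jaws and centred in front of the label, and the board's outline is unchanged (side crop 470-687). I'll hold it still for about 3 s.

```bash
python3 -m crank '[[[0,-0.0012,0.002,0,0,0,0],[0,0,0,0,0,0,0],[0,0,0,0,0,0,0],[0,0,0,0,0,0,0],[0,0,0,0,0,0,0],[0,0,0,0,0,0,0],[0,0,0,0,0,0,0],[0,0,0,0,0,0,0]]]'
python3 -m crank '[[[0,0,0,0,0,0,0],[0,0,0,0,0,0,0],[0,0,0,0,0,0,0],[0,0,0,0,0,0,0],[0,0,0,0,0,0,0],[0,0,0,0,0,0,0],[0,0,0,0,0,0,0],[0,0,0,0,0,0,0]]]'
python3 -m crank '[[[0,0,0,0,0,0,0],[0,0,0,0,0,0,0],[0,0,0,0,0,0,0],[0,0,0,0,0,0,0],[0,0,0,0,0,0,0],[0,0,0,0,0,0,0],[0,0,0,0,0,0,0],[0,0,0,0,0,0,0]]]'
python3 pt.py
python3 -m crank '[[[-0.01,0,-0.02,0,0,0,0],[-0.01,0,-0.03,0,0,0,0],[-0.005,0,-0.01,0,0,0,0],[0,0,0,0.8,0.9,3.7,0],[0,0,0,1.34,1.7,7.7,0],[0,0,0,1.34,1.7,7.7,0],[0,0,0,1.34,1.7,7.7,0],[0,0,0,1.34,1.7,7.7,0]]]'
python3 -m crank '[[[0,0,0,1.34,1.7,7.7,0],[0,0,0,1.34,1.7,7.7,0],[0,0,0,1.34,1.7,7.7,0],[0,0,0,1.34,1.7,7.7,0],[0,0,0,1.34,1.7,7.7,0],[0,0,0,0.6,0.8,3.7,0],[0,0,0,0,0,0,0]]]'
python3 - <<'E'
from h import *; from plant import telemetry
o=telemetry.get_obs(); a=np.radians(-.6); y=np.array([np.sin(a),-np.cos(a),0]); R=rot(y,-Zw)
plan(np.array([.4535,-.1630,.0275]),R,o)
E
```

```text
clock: 23.55
eef_pos: [0.4444, 0.1863, 0.1426]
tool_rot: [2.27, 1.801, -0.398]
wrist_force: [-0.0, -0.0, -2.6]
opening: 0.458
finger_force: 60.8
clock: 24.55
eef_pos: [0.4444, 0.1863, 0.1427]
tool_rot: [2.27, 1.801, -0.398]
wrist_force: [0.5, -0.4, -1.6]
opening: 0.455
finger_force: 60.8
clock: 25.55
eef_pos: [0.4444, 0.1863, 0.1427]
tool_rot: [2.27, 1.801, -0.398]
wrist_force: [0.4, -0.0, -1.1]
opening: 0.457
finger_force: 60.8
[ 0.37  0.39  1.69 -0.3   1.28  0.71] [0.44441752 0.18632799 0.1426635 ] 25.55 60.799927711486816 [0.44462851 0.18669495 0.14276352]
shift mm in present tool [ 0.3  0.1 -0.2] in target tool [ 0.3  0.1 -0.2] turn [ 0.1 -0.1  0. ]
label in nose 0.0803450302091366 0.00019976333407219042 -9.723162128998134e-05
clock: 26.55
eef_pos: [0.4433, 0.1832, 0.2068]
tool_rot: [2.815, 1.063, -0.238]
wrist_force: [0.2, 0.3, -2.0]
opening: 0.453
finger_force: 60.9
clock: 27.42
eef_pos: [0.443, 0.183, 0.207]
tool_rot: [-3.141, 0.019, -0.002]
wrist_force: [-0.2, -0.3, -0.9]
opening: 0.457
finger_force: 60.8
shift mm in present tool [ 14.5 345.9 179.5] in target tool [ 14.1 345.9 179.5] turn [-0.  -0.1 -0.1]
```

```bash
python3 -m crank '[[[0.0018,0.025,0,0,0,0,0],[0.0018,0.045,0,0,0,0,0],[0.0018,0.05,0,0,0,0,0],[0.0018,0.055,0,0,0,0,0],[0.0018,0.055,0,0,0,0,0],[0.0018,0.05,0,0,0,0,0],[0.0018,0.042,0,0,0,0,0],[0.0018,0.023,0,0,0,0,0]]]'
python3 -m crank '[[[0,0,0.02,0,0,0,0],[0,0,0.03,0,0,0,0],[0,0,0.04,0,0,0,0],[0,0,0.03,0,0,0,0],[0,0,0.02,0,0,0,0],[0,0,0.01,0,0,0,0],[0,0,0,0,0,0,0],[0,0,0,0,0,0,0]]]'
python3 - <<'E'
from h import *; from plant import telemetry
o=telemetry.get_obs(); a=np.radians(-.6); y=np.array([np.sin(a),-np.cos(a),0]); R=rot(y,-Zw)
plan(np.array([.4535,-.1630,.0275]),R,o)
E
```

```text
clock: 28.42
eef_pos: [0.4536, -0.164, 0.207]
tool_rot: [-3.141, 0.02, -0.002]
wrist_force: [-0.2, 0.6, -1.3]
opening: 0.46
finger_force: 61.0
clock: 29.42
eef_pos: [0.4548, -0.162, 0.0581]
tool_rot: [3.141, -0.018, 0.005]
wrist_force: [0.6, -0.4, -0.7]
opening: 0.459
finger_force: 61.1
shift mm in present tool [-1.4  1.  30.6] in target tool [-1.3  1.  30.6] turn [ 0.  -0.2 -0.1]
```

```bash
python3 -m crank '[[[-0.001,0.001,0.012,0,-0.2,0,0],[0,0,0.01,0,0,0,0],[0,0,0.006,0,0,0,0],[0,0,0.001,0,0,0,0],[0,0,0,0,0,0,0]]]'
python3 -m crank '[[[0,0,0.001,0,0,0,0],[0,0,0,0,0,0,0]]]'
python3 -m crank '[[[0,0,0.001,0,0,0,0],[0,0,0,0,0,0,0]]]'
python3 -m crank '[[[0,0,0.0007,0,0,0,0],[0,0,0,0,0,0,0]]]'
```

```text
clock: 30.05
eef_pos: [0.4532, -0.1627, 0.0284]
tool_rot: [-3.141, 0.019, 0.002]
wrist_force: [0.1, -0.6, -2.0]
opening: 0.462
finger_force: 61.1
clock: 30.3
eef_pos: [0.4533, -0.1627, 0.0276]
tool_rot: [-3.141, 0.019, 0.002]
wrist_force: [0.4, -0.1, -2.0]
opening: 0.454
finger_force: 61.1
clock: 30.55
eef_pos: [0.4533, -0.1627, 0.0265]
tool_rot: [-3.141, 0.019, 0.002]
wrist_force: [-0.2, -0.1, -1.4]
opening: 0.461
finger_force: 61.1
clock: 30.8
eef_pos: [0.4533, -0.1627, 0.0263]
tool_rot: [-3.141, 0.019, 0.001]
wrist_force: [-1.8, -0.0, 5.5]
opening: 0.461
finger_force: 61.9
```

Scanner is down on the pad, so I release, go straight up and look.

```bash
python3 -m crank '[[[0,0,0,0,0,0,0.55],[0,0,0,0,0,0,0.7],[0,0,0,0,0,0,0.85],[0,0,0,0,0,0,1],[0,0,0,0,0,0,1],[0,0,0,0,0,0,1]]]'
python3 -m crank '[[[0,0,-0.01,0,0,0,1],[0,0,-0.025,0,0,0,1],[0,0,-0.04,0,0,0,1],[0,0,-0.04,0,0,0,1],[0,0,-0.02,0,0,0,1],[0,0,0,0,0,0,1]]]'
python3 look.py 6 side top wrist
python3 - <<'E'
from h import *; import pickle
S=pickle.load(open("s6.pkl","rb"))
a=[cv2.resize(S["wrist"]["img"],(400,300)),cv2.resize(S["top"]["img"][130:265,125:305],(400,300),interpolation=2),S["side"]["img"][110:410,200:600],cv2.resize(S["side"]["img"][140:215,300:400],(400,300),interpolation=2)]
cv2.imwrite("pics/c6.png",np.vstack([np.hstack(a[:2]),np.hstack(a[2:])])[:,:,::-1])
E
```

```text
clock: 31.55
eef_pos: [0.4532, -0.1626, 0.0257]
tool_rot: [-3.141, 0.019, 0.002]
wrist_force: [-1.1, 0.0, 0.1]
opening: 0.998
finger_force: 0.0
clock: 32.3
eef_pos: [0.4544, -0.1633, 0.1629]
tool_rot: [3.14, -0.019, 0.004]
wrist_force: [0.2, 0.7, -0.5]
opening: 1.0
finger_force: 0.0
```

View pics/c6.png

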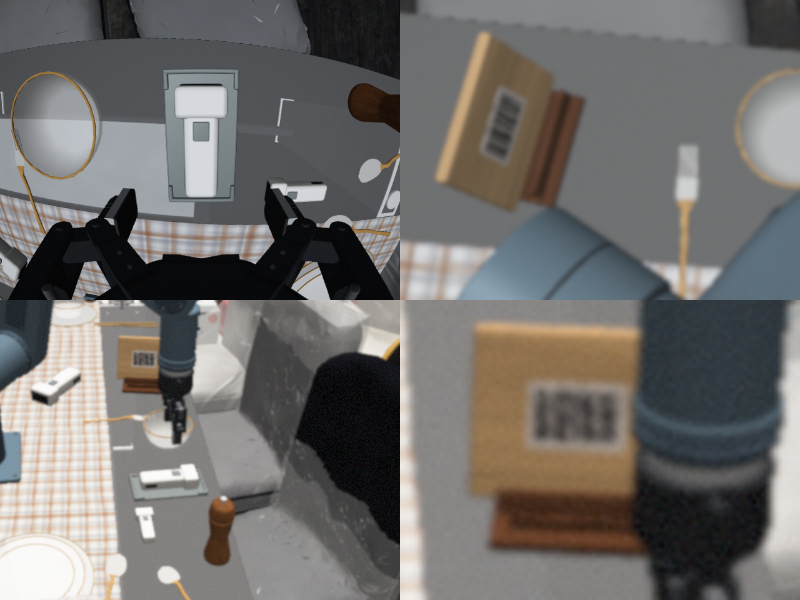

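The final pictures show the scanner lying flat and centred in its dock. The board is home with the label out, the bystanders are where they were, and the gripper is clear.

```bash
python3 -c "
from plant import ticket
print(ticket.finish_job())"
```

```text
the job is handed in; nothing more can be done
None
```

The job is handed in, though no verdict was shown: the board leans home with its label out, the scanner pointed still at the label for about 3 s from 8 cm and lies flat in its dock again, and the bystanders were left in place.

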